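# Open the push-and-turn jug on the workshop bench

### The job

Take the black safety cap off the white cleaner jug strapped into the steel bench bracket: press the cap straight down, twist it anticlockwise about a quarter turn while it is down, and lift it off. Finish still holding the cap in the gripper, upright and still, straight over the open mouth and about 10 cm above it; do not put it down or let go. Leave the oil bottle and the can where they are.

Things in the scene. Friction and masses are not known exactly. Their poses are not given: they have to be found in the camera images.
- cap_center (a point): Centre (half-way up) of the loose round black safety cap, an inverted cup with ribbed sides, 52 mm across, 37 mm tall, 50 to 85 g; a low rib crosses its top along its x axis; z is up. Grip it across any diameter. It starts locked on the jug: it cannot lift or turn clockwise; pressed down, it turns anticlockwise seen from above. Free from 55 to 125 degrees of turn (aim for 75 to 90), it lifts straight off.
- jug_spring (a joint): Sprung pad in the jug's mouth that pushes the locked cap up: 0 m locked, grows as the cap is pressed; about -0.002 with the cap off. Pressing takes 5 N at 0 and about 10 N at 0.008, where the cap's skirt bottoms on the neck. The cap turns freely only when at least 0.005 down (0.0065 is good), held down through the first 55 degrees.
- jug_mouth (a point): Centre of the rim of the jug's mouth, 183 mm above the bench; x, y are the jug's axes, z up. The locked cap's centre lies 6.5 mm below this point, its x axis along the jug's, its skirt edge 158 mm and its top 195 mm (rib 197 mm) above the bench.
- jug: White plastic cleaner jug, fixed; origin under its middle, on the bench. Body 136 mm (x) by 98 mm (y), flat shoulder 132 mm above the bench; bolted-down steel bracket 150 by 142 mm round its foot; loop handle out to 112 mm on the +x side, below the shoulder. Above it a cone (90 mm across at the foot) and a neck 50 mm across up to 150 mm above the bench.
- oil_center (a point): Bystander: middle of a loose, plain round white oil bottle with a paper label and a small plain black cap, 66 mm across, 190 mm tall, upright on the bench.
- can_center (a point): Bystander: middle of a loose steel can with a paper band, 87 mm across, 100 mm tall, upright on the bench.
Mind the look-alikes: they are no part of the job. There is more than one size of the part that bears cap_center; the job needs the smallest. Several things have the shape of the jug; the one meant has the colours described above.

How it is judged (in metres and radians):
On the way, in this order (a step that is already met when the one before it is completed fails the run):
1. the locked cap is pressed down (at least 4 mm) (z of cap_center in the frame of jug_mouth below -0.0105 m and angle between the x axis of cap_center and the x axis of jug_mouth, either way round below 0.5 rad and horizontal distance between cap_center and jug_mouth below 0.006 m), for 0.05 s.
2. the cap is twisted free on the neck (more than 45 degrees) (angle between the x axis of cap_center and the x axis of jug_mouth, either way round above 0.8 rad and z of cap_center in the frame of jug_mouth below 0.012 m and horizontal distance between cap_center and jug_mouth below 0.01 m), for 0.05 s.
At the end, for the whole second after the job is handed in: The fingers hold the cap (more than 2 N), its centre 55 to 165 mm above the jug's mouth and within 30 mm of its axis sideways, tilted less than 0.25 rad, clear of the jug, through the last second; oil bottle and can within 30 mm of where they were (z of cap_center in the frame of jug_mouth between 0.055 and 0.165 m and horizontal distance between cap_center and jug_mouth below 0.03 m and angle between cap_center's own z axis and vertical below 0.25 rad and contact force between the fingers and cap above 2 N and contact force between jug and cap below 0.1 N and distance of each of oil_center, can_center from where it was at the start of the episode below 0.03 m); the arm keeps its last pose, push and grip.
It fails at once if a bystander is knocked over or shoved away (distance of any of oil_center, can_center from where it was at the start of the episode above 0.04 m).
It also fails if it takes over 38 s, if anything falls off the work surface, if the arm or the gripper's body presses on something with over 40 N, if the wrist force passes 120 N, or if a joint passes its speed limit or range.

### The arm

A 6-joint arm with a two-finger parallel gripper is mounted at the origin on the work surface. World frame = base frame: x ahead of the robot, y to its left, z up, the work surface at z = 0. Lengths are in m, angles in degrees, forces in N, time in s.
With the tool pointing down it reaches from about 0.25 to 0.725 m from the base axis. Payload 9.7 kg.
Tool frame: the origin (TCP) lies between the finger pads; the fingertips stand 22 mm ahead of it and the grasp point (between the pads) lies 3 mm ahead of it; z points along the fingers, y is the line along which they close (so a half turn about z gives the same grasp; the last joint's range is limited). The gripper opens to 85 mm and grips with 20 to 120 N. Pads are 22 mm wide; open, the fingers measure 114 mm over their backs; the gripper's body (76 mm by 85 mm) begins 54 mm behind the grasp point. The pads swing forward as they close: fully open they stand 13 mm farther back than shut.
Start: joints at [-66.578, 4.979, 10.078, 95.1, 0, 90], TCP at [0.219, -0.505, 0.253] pointing down, gripper open.
Joint ranges: [-179.16, 179.16], [-48.56, 103.87], [-65.8, 70.77], [-126.05, 130.52], [-82.76, 87.17], [-180, 180]. Speed limits (degrees/s): [127.2, 127.2, 147.25, 180, 180, 180].

### API

Orientations are given as [roll, pitch, yaw] about the fixed x, y, z axes, in that order (R = Rz(yaw) Ry(pitch) Rx(roll)).
In Python, from workcell import bot, viewer, finder gives the robot as it stands.
- The arm moves only by the tool move_arm, never from a script. Its arguments are lists of equal length, an entry for each row: "offset": the shift along the tool's x, y, z in cm, a list of three; "twist": the turn, a rotation vector about the tool's x, y, z in rad, a list of three; "grip": the opening, from 0 (shut) to 1 (fully open). In form: {"offset": [[x, y, z], ...], "twist": [[ax, ay, az], ...], "grip": [grip, ...]}. A call has 1 to 5 rows; each row shifts and turns the commanded pose from where the row before left it, along the tool's axes as they then stand; what a row does not reach is not made up. A row lasts 1/10 s, in which the tool goes at most 50 mm and 8.59 degrees, less where a joint would pass 70% of its speed; a pose out of reach is approached as far as the arm can. A call is refused whole if a number of a shift passes 5 or a number of a turn 0.15, either way. A call with a gripper value outside its range is refused whole. The fingers move at their own pace and stop on an object; "force" is the grip in N (left out, the last holds). Time passes only in rows, so rows that do not move let the fingers close. It gives the time, the measured TCP pose, the force, the opening and the grip force at its end, in the units of the state.
- bot.get_obs(): the state, without advancing time (a new reading comes with each control period).
- viewer.camera(name): name is "side" or "top" or "wrist"; returns a dict with "color" (400x640x3 uint8, red, green, blue), "depth" (400x640 float32, m along the optical axis (not along the pixel's ray), 0 where there is no reading), "vfov" (degrees; the focal length in pixels is half the picture's height over the tangent of half this angle, whatever the lens; pixels are square), "cx", "cy" (the principal point, pixels), "position" and "attitude" of the camera in the world; the wrist camera has in their place "tool_from_camera" (4x4, takes a point from camera to tool coordinates, whose origin is the TCP and whose axes are the flange's). Camera axes: x right, y down, z forward; pixel columns grow to the right and rows downward; lengths in m; the calibration is good to about 2 mm. A picture is of the moment at which its call begins: read the wrist's pose just before it.
- bot.job_done(): hands the job in; it is judged then, once.
Trained networks look in a picture, given as the dict that the camera call returned (one of the last four; its "shot" number tells which), for a name from the list of things; names that differ only in an ending like _2 or _b are one class to them, and where a whole thing is asked for, a point or a joint stands for the part that bears it (a point fixed in the world has none). Each returns a list of dicts, best first, with "p" (0 to 1); they miss things now and then, are a little off and sometimes report something else, mostly with a low value. They report only what shows in the picture. A call takes as long as a camera call. They do not tell look-alikes from the thing itself.
- finder.boxes_of(picture, thing): "position" ([column, row] in pixels, amid what is visible of it).
- finder.pinpoint(picture, thing): "position" ([column, row] in pixels: a listed point, or the origin of a listed thing).
The state is a dict: "time": time; "q": joint angles; "qd": joint speeds; "joint_efforts": joint torques, N m; "ee_pos": TCP position; "tcp_rot": TCP orientation; "wrist_force": force on the tool from outside, world axes, zero at the start; "torque": the same for the moment, N m; "opening": finger opening in m; "grasp_force": force on a finger pad.
Only numpy, scipy, OpenCV 4.12 (cv2) and the standard library are available. Lean on these libraries where they do the work, as an engineer would, in place of code of your own. Each camera call takes 0.05 s, during which the arm holds its last target. There are 200 camera calls.

## Working session

There is one attempt and no reset: what is moved stays moved. The work goes in short steps, Python scripts to look and compute and a tool call to move; the robot and the scene stay as the last step left them, time stands still between calls to the robot, and variables do not carry over. Pictures are saved under pics/ and viewed, at most 10 in all, crops included, and the job is handed in when it is done.

Besides the shell and the picture viewer there is one more tool, called after "Call:" in YAML: its name, and indented under it one key for each argument. move_arm: Moves the arm, as the interface text tells. Its arguments: {"type":"object","properties":{"offset":{"type":"array","items":{"type":"array","items":{"type":"number"}}},"twist":{"type":"array","items":{"type":"array","items":{"type":"number"}}},"grip":{"type":"array","items":{"type":"number"}},"force":{"type":"number"}},"required":["offset","twist","grip"]}

```bash
mkdir -p pics
cat > h.py <<'E'
import numpy as np, cv2
from scipy.spatial.transform import Rotation as R
from workcell import bot, viewer, finder
def cam(n):
    o=bot.get_obs(); p=viewer.camera(n)
    if n=='wrist':
        T=np.eye(4); T[:3,:3]=R.from_euler('xyz',o['tcp_rot'],degrees=True).as_matrix(); T[:3,3]=o['ee_pos']
        p['T']=T@np.array(p['tool_from_camera'])
    else:
        T=np.eye(4); a=np.array(p['attitude'])
        T[:3,:3]=a if a.shape==(3,3) else R.from_euler('xyz',a,degrees=True).as_matrix(); T[:3,3]=p['position']; p['T']=T
    p['f']=200/np.tan(np.radians(p['vfov']/2)); return p
def ray(p,uv):
    d=p['T'][:3,:3]@np.array([(uv[0]-p['cx'])/p['f'],(uv[1]-p['cy'])/p['f'],1]); return p['T'][:3,3],d
def atz(p,uv,z):
    o,d=ray(p,uv); return o+d*(z-o[2])/d[2]
def atd(p,uv):
    u,v=int(uv[0]),int(uv[1]); w=p['depth'][max(v-2,0):v+3,max(u-2,0):u+3]; w=w[w>0]
    o,d=ray(p,uv); return o+d*np.median(w) if len(w) else None
def cloud(p):
    v,u=np.mgrid[:400,:640]; z=p['depth']
    c=np.stack([(u-p['cx'])/p['f']*z,(v-p['cy'])/p['f']*z,z],-1)
    return c@p['T'][:3,:3].T+p['T'][:3,3]
def save(p,n): cv2.imwrite('pics/'+n,p['color'][...,::-1])
E
cat > a.py <<'E'
from h import *
np.set_printoptions(precision=3,suppress=True)
print(bot.get_obs()['tcp_rot'],bot.get_obs()['ee_pos'])
for n in ['top','side']:
    p=cam(n); save(p,n+'1.png'); print(n,p['position'],p['attitude'],p['vfov'],p['cx'],p['cy'])
    for t in ['cap_center','jug_mouth','jug','oil_center','can_center']:
        for k,f in (('pin',finder.pinpoint),('box',finder.boxes_of)):
            try:
                for r in f(p,t)[:6]: print(t,k,np.array(r['position']),round(r['p'],2),atd(p,r['position']))
            except Exception as e: print(t,k,e)
E
python3 a.py
```

```text
[-179.921   -0.001   23.421] [ 0.219 -0.504  0.253]
top [0.187 0.081 1.462] [-168.952   -0.464  -88.48 ] 43.65003049485793 325.30844272107794 197.28821800617536
cap_center pin [260.8 145.5] 0.82 [0.568 0.25  0.196]
cap_center pin [206.2 163.8] 0.82 [0.553 0.426 0.049]
cap_center pin [314.5 168.3] 0.58 [0.548 0.11  0.048]
cap_center box [258.8 146.3] 0.91 [0.566 0.255 0.196]
cap_center box [314.7 168. ] 0.77 [0.549 0.11  0.048]
cap_center box [206.2 161.7] 0.74 [0.559 0.427 0.048]
jug_mouth pin [261.7 141.7] 0.77 [0.579 0.249 0.195]
jug_mouth pin [290.4 240.5] 0.73 [0.321 0.163 0.19 ]
jug_mouth box [292.1 243.4] 0.8 [0.313 0.158 0.19 ]
jug_mouth box [266.8 159.2] 0.67 [0.547 0.24  0.138]
jug pin [296.2 247.1] 0.72 [0.306 0.149 0.167]
jug pin [271.4 163.9] 0.68 [0.536 0.227 0.132]
jug box [295.2 244.8] 0.68 [0.311 0.151 0.181]
jug box [270.5 159.7] 0.67 [0.547 0.23  0.136]
oil_center pin [361.9 169.6] 0.71 [ 0.523 -0.02   0.147]
oil_center box [360.7 169.8] 0.63 [ 0.523 -0.017  0.145]
can_center pin [438.2 179.7] 0.68 [ 0.512 -0.238  0.1  ]
can_center box [434.5 177.5] 0.82 [ 0.519 -0.
[... 361 characters left out ...]
4] 0.76 [0.56  0.277 0.186]
cap_center box [277.1 228.1] 0.67 [0.537 0.132 0.041]
jug_mouth pin [231.  207.5] 0.89 [0.568 0.26  0.193]
jug_mouth pin [366.5 205.1] 0.82 [0.319 0.17  0.186]
jug_mouth box [368.6 253. ] 0.7 [0.301 0.213 0.101]
jug_mouth box [237.9 255.6] 0.66 [0.547 0.298 0.105]
jug pin [366.1 271.5] 0.79 [0.303 0.213 0.047]
jug pin [242.1 271.1] 0.63 [0.545 0.297 0.06 ]
jug box [237.9 254.5] 0.81 [0.547 0.297 0.107]
jug box [369.3 250.8] 0.8 [0.3   0.212 0.106]
oil_center pin [300.9 173.6] 0.64 [0.519 0.002 0.12 ]
oil_center box [301.5 176.9] 0.63 [0.517 0.005 0.112]
can_center pin [326.4 151. ] 0.59 [ 0.513 -0.203  0.075]
can_center box [327.1 153.4] 0.6 [ 0.511 -0.203  0.067]
```

View pics/top1.png

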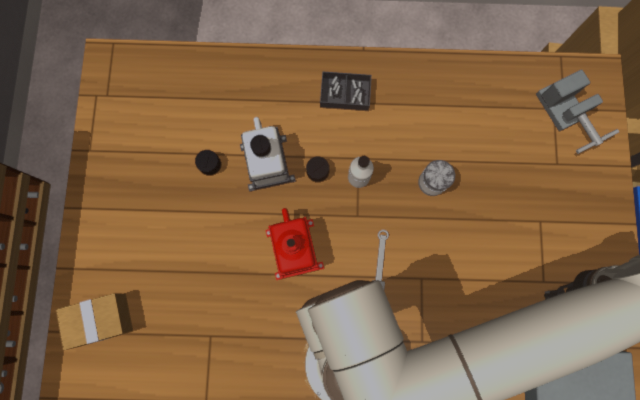

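View pics/side1.png

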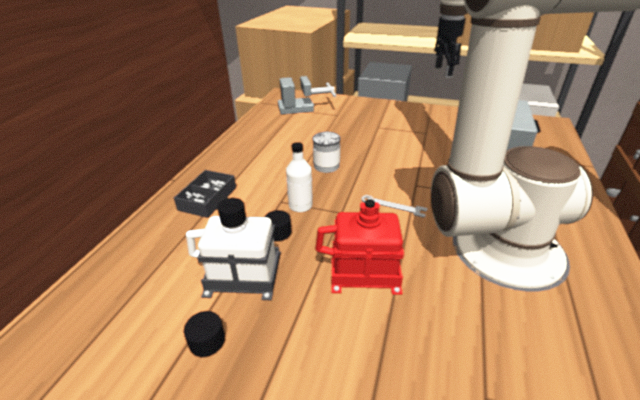

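The white jug's cap is at about pixel (261,146) in top and (232,212) in side. The black caps on the bench at (207,162) and (317,169) in top are look-alikes, and so is the red jug. I'll fit the cap top and the jug yaw from depth.

```bash
cat > b.py <<'E'
from h import *
import sys
np.set_printoptions(precision=4,suppress=True)
for n in sys.argv[1:]:
    p=cam(n); c=cloud(p); g=p['color'].max(-1)
    near=(np.hypot(c[...,0]-.56,c[...,1]-.25)<.07)&(p['depth']>0)
    m=near&(c[...,2]>.188)&(c[...,2]<.203)&(g<90)
    q=c[m]; 
    if len(q)<5: print(n,len(q)); continue
    (ctr,r)=cv2.minEnclosingCircle(q[:,:2].astype(np.float32))
    print(n,len(q),'cap',ctr,r,'mean',q.mean(0),'med z',np.median(q[:,2]))
    s=(np.hypot(c[...,0]-.56,c[...,1]-.24)<.12)&(c[...,2]>.126)&(c[...,2]<.139)&(p['depth']>0)
    if s.sum()>5: print('shoulder',s.sum(),cv2.minAreaRect(c[s][:,:2].astype(np.float32)*1000))
E
python3 b.py top side
```

```text
top 294 cap (0.5731086730957031, 0.25258758664131165) 0.02658434398472309 mean [0.5723 0.253  0.1952] med z 0.1950917954581508
shoulder 1040 ((584.91943359375, 256.315673828125), (161.04214477539062, 95.91297912597656), 14.761208534240723)
side 365 cap (0.5709803700447083, 0.25350260734558105) 0.027525033801794052 mean [0.5698 0.2583 0.1933] med z 0.19350089406488336
shoulder 1406 ((571.8255615234375, 255.24571228027344), (132.93019104003906, 94.415283203125), 15.611772537231445)
```

Call:
move_arm:
  offset:
    - [0,0,-3]
    - [0,0,-3]
    - [0,0,0]
  twist:
    - [0,0,-0.15]
    - [0,0,-0.15]
    - [0,0,-0.15]
  grip: [1,1,1]

```text
time: 1.5
ee_pos: [0.2189, -0.5052, 0.3173]
tcp_rot: [179.7, 0.1, 49.6]
wrist_force: [0.2, -0.1, -0.0]
opening: 0.0856
grasp_force: 0.0
```

Call:
move_arm:
  offset:
    - [0,0,0]
    - [0,0,0]
    - [0,0,0]
    - [0,0,0]
    - [0,0,0]
  twist:
    - [0,0,-0.15]
    - [0,0,-0.15]
    - [0,0,-0.15]
    - [0,0,-0.15]
    - [0,0,-0.15]
  grip: [1,1,1,1,1]

```text
time: 2.0
ee_pos: [0.2186, -0.5047, 0.3133]
tcp_rot: [-180.0, -0.0, 92.5]
wrist_force: [0.4, -0.7, -0.4]
opening: 0.0852
grasp_force: 0.0
```

Call:
move_arm:
  offset:
    - [0,0,0]
    - [0,0,0]
    - [0,0,0]
  twist:
    - [0,0,-0.15]
    - [0,0,-0.06]
    - [0,0,0]
  grip: [1,1,1]

```text
time: 2.3
ee_pos: [0.2186, -0.5047, 0.3133]
tcp_rot: [-180.0, 0.0, 104.3]
wrist_force: [-0.4, 0.8, -0.4]
opening: 0.0856
grasp_force: 0.0
```

Call:
move_arm:
  offset:
    - [3.2,2.7,0]
    - [3.2,2.7,0]
    - [3.2,2.7,0]
    - [3.2,2.7,0]
    - [3.2,2.7,0]
  twist:
    - [0,0,0]
    - [0,0,0]
    - [0,0,0]
    - [0,0,0]
    - [0,0,0]
  grip: [1,1,1,1,1]

```text
time: 2.8
ee_pos: [0.3106, -0.3149, 0.3134]
tcp_rot: [180.0, 0.0, 104.0]
wrist_force: [-0.5, -1.4, 0.9]
opening: 0.0852
grasp_force: 0.0
```

Call:
move_arm:
  offset:
    - [3.2,2.7,0]
    - [3.2,2.7,0]
    - [3.2,2.7,0]
    - [3.2,2.7,0]
    - [3.2,2.7,0]
  twist:
    - [0,0,0]
    - [0,0,0]
    - [0,0,0]
    - [0,0,0]
    - [0,0,0]
  grip: [1,1,1,1,1]

```text
time: 3.3
ee_pos: [0.4022, -0.1265, 0.3135]
tcp_rot: [180.0, 0.0, 104.1]
wrist_force: [0.6, -1.5, -0.3]
opening: 0.0859
grasp_force: 0.0
```

Call:
move_arm:
  offset:
    - [3.2,2.6,0]
    - [3.2,2.6,0]
    - [3.2,2.6,0]
    - [3.2,2.6,0]
    - [3.2,2.6,0]
  twist:
    - [0,0,0]
    - [0,0,0]
    - [0,0,0]
    - [0,0,0]
    - [0,0,0]
  grip: [1,1,1,1,1]

```text
time: 3.8
ee_pos: [0.489, 0.0606, 0.3134]
tcp_rot: [180.0, 0.0, 104.1]
wrist_force: [1.1, -1.1, 0.6]
opening: 0.0852
grasp_force: 0.0
```

Call:
move_arm:
  offset:
    - [3.2,2.5,0]
    - [3.2,2.5,0]
    - [3.2,2.5,0]
    - [1.6,1.2,0]
    - [0,0,0]
  twist:
    - [0,0,0]
    - [0,0,0]
    - [0,0,0]
    - [0,0,0]
    - [0,0,0]
  grip: [1,1,1,1,1]

```text
time: 4.3
ee_pos: [0.5459, 0.1911, 0.312]
tcp_rot: [-179.9, -0.0, 104.2]
wrist_force: [0.8, 0.5, -0.1]
opening: 0.0852
grasp_force: 0.0
```

```bash
cat >> b.py <<'E'
    if n=='wrist': save(p,'w1.png')
o=bot.get_obs(); print(o['ee_pos'],o['tcp_rot'],o['q'],o['wrist_force'])
E
python3 b.py wrist top
```

```text
wrist 4906 cap (0.5743242502212524, 0.25415343046188354) 0.026478717103600502 mean [0.5735 0.255  0.195 ] med z 0.19507650644706065
shoulder 11803 ((584.1936645507812, 256.8940124511719), (152.11863708496094, 93.16798400878906), 14.291705131530762)
top 0
[0.5453 0.1887 0.313 ] [-179.9532    0.0153  104.1708] [ 19.0962  10.796   23.3066 102.5585  -0.0112  94.9254] [-0.3955 -0.0399  0.1507]
```

View pics/w1.png

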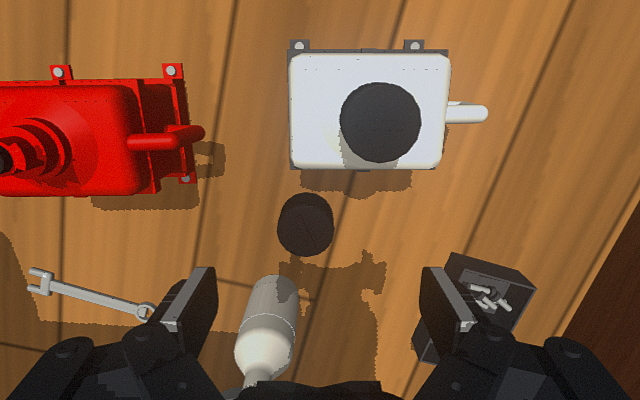

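The wrist view shows the white jug's cap at (380,121), with the handle to its right. The fit gives it at about (0.574, 0.254) with its top at 0.195, which agrees with the given height. Next I move over it.

Call:
move_arm:
  offset:
    - [2.8,2.2,0]
    - [2.8,2.2,0]
    - [0,0,4]
    - [0,0,0]
    - [0,0,0]
  twist:
    - [0,0,0]
    - [0,0,0]
    - [0,0,0]
    - [0,0,0]
    - [0,0,0]
  grip: [1,1,1,1,1]

```text
time: 4.9
ee_pos: [0.5736, 0.2524, 0.2736]
tcp_rot: [-179.9, 0.0, 104.1]
wrist_force: [0.3, -0.5, 0.7]
opening: 0.0855
grasp_force: 0.0
```

```bash
sed -i s/w1.png/w2.png/ b.py; python3 b.py wrist side
```

```text
wrist 5471 cap (0.5746154189109802, 0.2544885575771332) 0.026873735710978508 mean [0.5739 0.2564 0.1949] med z 0.19493990052448495
shoulder 12375 ((581.8539428710938, 256.999755859375), (146.3139190673828, 92.44707489013672), 14.264606475830078)
side 371 cap (0.571691632270813, 0.2547167241573334) 0.02697114460170269 mean [0.5694 0.258  0.1932] med z 0.1934243768406722
shoulder 1417 ((574.6394653320312, 255.50656127929688), (136.97866821289062, 95.08536529541016), 14.445149421691895)
[0.5744 0.2528 0.2763] [179.8139  -0.0259 104.121 ] [23.7565 16.6632 26.1504 99.2994 -0.0056 99.6355] [-1.0606 -0.3714  0.2493]
```

View pics/w2.png

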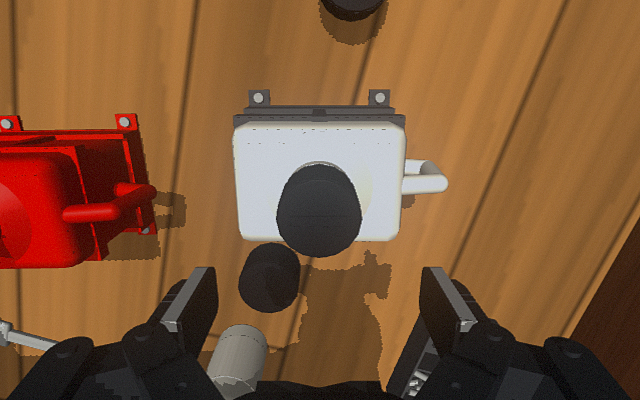

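Cap agrees within 2 mm. Descending and gripping.

Call:
move_arm:
  offset:
    - [0.15,0,3]
    - [0,0,3]
    - [0,0,2]
    - [0,0,1]
    - [0,0,0]
  twist:
    - [0,0,0]
    - [0,0,0]
    - [0,0,0]
    - [0,0,0]
    - [0,0,0]
  grip: [1,1,1,1,1]

```text
time: 5.5
ee_pos: [0.574, 0.2548, 0.1841]
tcp_rot: [180.0, -0.0, 104.2]
wrist_force: [0.2, 0.1, 0.7]
opening: 0.0857
grasp_force: 0.0
```

Call:
move_arm:
  offset:
    - [0,0,0]
    - [0,0,0]
    - [0,0,0]
    - [0,0,0]
    - [0,0,0]
  twist:
    - [0,0,0]
    - [0,0,0]
    - [0,0,0]
    - [0,0,0]
    - [0,0,0]
  grip: [0.5,0.5,0,0,0]
  force: 60

```text
time: 6.0
ee_pos: [0.5743, 0.2554, 0.1849]
tcp_rot: [179.9, -0.0, 104.2]
wrist_force: [-1.2, -0.9, 6.2]
opening: 0.0512
grasp_force: 61.2
```

Call:
move_arm:
  offset:
    - [0,0,0]
    - [0,0,0]
    - [0,0,0]
  twist:
    - [0,0,0]
    - [0,0,0]
    - [0,0,0]
  grip: [0,0,0]

```text
time: 6.3
ee_pos: [0.5743, 0.2554, 0.1849]
tcp_rot: [179.9, -0.0, 104.2]
wrist_force: [-1.2, -1.2, 7.2]
opening: 0.0511
grasp_force: 61.2
```

```bash
cat > s.py <<'E'
from h import *
import sys
p=cam('side'); c=p['color'][130:290,150:350][...,::-1]; cv2.imwrite('pics/'+sys.argv[1],cv2.resize(c,None,fx=3,fy=3))
for i in range(3):
    o=bot.get_obs(); print(o['ee_pos'],o['tcp_rot'],o['wrist_force'],o['torque'],o['opening'],o['grasp_force'],o['time'])
print(o['q'])
E
python3 s.py s2.png
```

```text
[0.57426524 0.25539527 0.18493728] [ 1.79882647e+02 -1.24638817e-02  1.04209936e+02] [-1.43409958 -0.63355463  6.52260342] [-0.2366953   0.47638046 -0.02202691] 0.051163581054722344 61.17976319117588 6.35
[0.57426524 0.25539527 0.18493728] [ 1.79882647e+02 -1.24638817e-02  1.04209936e+02] [-1.43409958 -0.63355463  6.52260342] [-0.2366953   0.47638046 -0.02202691] 0.051163581054722344 61.17976319117588 6.35
[0.57426524 0.25539527 0.18493728] [ 1.79882647e+02 -1.24638817e-02  1.04209936e+02] [-1.43409958 -0.63355463  6.52260342] [-0.2366953   0.47638046 -0.02202691] 0.051163581054722344 61.17976319117588 6.35
[ 2.39795335e+01  1.49352619e+01  1.38567360e+01  8.88037084e+01
 -7.63005220e-03  9.97696029e+01]
```

View pics/s2.png

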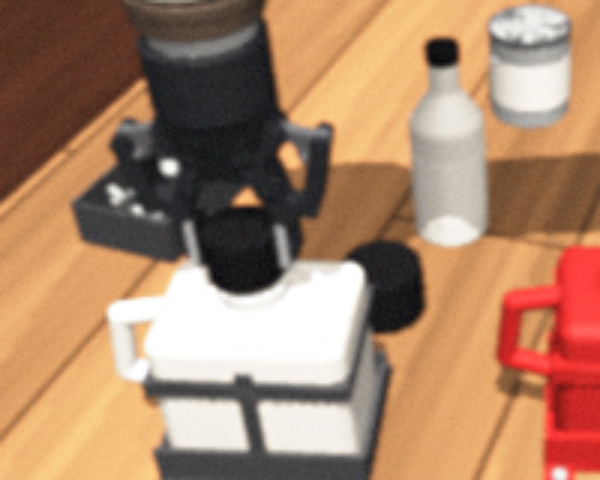

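Cap gripped between both pads at the crop's (240,245), with the jug and bystanders untouched. Pressing down.

Call:
move_arm:
  offset:
    - [0,0,0.2]
    - [0,0,0.2]
    - [0,0,0.15]
    - [0,0,0]
    - [0,0,0]
  twist:
    - [0,0,0]
    - [0,0,0]
    - [0,0,0]
    - [0,0,0]
    - [0,0,0]
  grip: [0,0,0,0,0]

```text
time: 6.85
ee_pos: [0.5743, 0.2554, 0.1798]
tcp_rot: [179.9, -0.0, 104.2]
wrist_force: [-2.0, -1.2, 8.1]
opening: 0.0512
grasp_force: 61.4
```

Call:
move_arm:
  offset:
    - [0,0,0.15]
    - [0,0,0]
    - [0,0,0]
  twist:
    - [0,0,0]
    - [0,0,0]
    - [0,0,0]
  grip: [0,0,0]

```text
time: 7.15
ee_pos: [0.5743, 0.2554, 0.1785]
tcp_rot: [179.8, -0.0, 104.2]
wrist_force: [-2.3, 0.0, 9.2]
opening: 0.0509
grasp_force: 61.7
```

Call:
move_arm:
  offset:
    - [0,0,0]
    - [0,0,0]
    - [0,0,0]
    - [0,0,0]
  twist:
    - [0,0,-0.08]
    - [0,0,-0.1]
    - [0,0,-0.1]
    - [0,0,0]
  grip: [0,0,0,0]

```text
time: 7.55
ee_pos: [0.5738, 0.2556, 0.1782]
tcp_rot: [179.9, -0.0, 120.5]
wrist_force: [-4.9, -2.1, 8.7]
opening: 0.0511
grasp_force: 61.5
```

```bash
python3 s.py s3.png
```

```text
[0.57381867 0.25552733 0.17816312] [ 1.79911856e+02 -9.23680202e-03  1.20321124e+02] [-3.76208412 -1.03996651  8.03684888] [-0.25278791  0.97924989  0.04900585] 0.050750199395275586 61.495543961646035 7.6
[0.57381867 0.25552733 0.17816312] [ 1.79911856e+02 -9.23680202e-03  1.20321124e+02] [-3.76208412 -1.03996651  8.03684888] [-0.25278791  0.97924989  0.04900585] 0.050750199395275586 61.495543961646035 7.6
[0.57381867 0.25552733 0.17816312] [ 1.79911856e+02 -9.23680202e-03  1.20321124e+02] [-3.76208412 -1.03996651  8.03684888] [-0.25278791  0.97924989  0.04900585] 0.050750199395275586 61.495543961646035 7.6
[2.39959903e+01 1.48737050e+01 1.30353629e+01 8.80750678e+01
 1.88914410e-02 8.36748872e+01]
```

The moment about z is tiny, so the cap turns freely. Continuing the turn.

Call:
move_arm:
  offset:
    - [0,0,0.03]
    - [0,0,0]
    - [0,0,0]
    - [0,0,0]
    - [0,0,0]
  twist:
    - [0,0,-0.1]
    - [0,0,-0.1]
    - [0,0,-0.1]
    - [0,0,-0.1]
    - [0,0,-0.1]
  grip: [0,0,0,0,0]

```text
time: 8.1
ee_pos: [0.5732, 0.2554, 0.178]
tcp_rot: [180.0, -0.0, 149.1]
wrist_force: [-8.8, -2.6, 11.6]
opening: 0.0509
grasp_force: 61.7
```

Call:
move_arm:
  offset:
    - [0,0,0]
    - [0,0,0]
    - [0,0,0]
    - [0,0,0]
    - [0,0,0]
  twist:
    - [0,0,-0.1]
    - [0,0,-0.1]
    - [0,0,-0.1]
    - [0,0,-0.1]
    - [0,0,-0.1]
  grip: [0,0,0,0,0]

```text
time: 8.6
ee_pos: [0.5729, 0.2549, 0.178]
tcp_rot: [-180.0, -0.0, 177.8]
wrist_force: [-9.1, -3.9, 12.5]
opening: 0.0512
grasp_force: 61.7
```

Call:
move_arm:
  offset:
    - [0,0,0]
    - [0,0,0]
    - [0,0,0]
    - [0,0,0]
  twist:
    - [0,0,-0.1]
    - [0,0,-0.07]
    - [0,0,0]
    - [0,0,0]
  grip: [0,0,0,0]

```text
time: 9.0
ee_pos: [0.573, 0.2546, 0.178]
tcp_rot: [-180.0, -0.0, -172.7]
wrist_force: [-10.0, -5.5, 11.2]
opening: 0.051
grasp_force: 61.7
```

```bash
python3 s.py s4.png
```

```text
[0.57303236 0.25463525 0.17796935] [-1.79952154e+02 -2.46355881e-02 -1.72712983e+02] [-9.4960217  -5.39127056 11.07558982] [-1.33956345  1.99715775  0.03941745] 0.0510614998002777 61.74565479392186 9.05
[0.57303236 0.25463525 0.17796935] [-1.79952154e+02 -2.46355881e-02 -1.72712983e+02] [-9.4960217  -5.39127056 11.07558982] [-1.33956345  1.99715775  0.03941745] 0.0510614998002777 61.74565479392186 9.05
[0.57303236 0.25463525 0.17796935] [-1.79952154e+02 -2.46355881e-02 -1.72712983e+02] [-9.4960217  -5.39127056 11.07558982] [-1.33956345  1.99715775  0.03941745] 0.0510614998002777 61.74565479392186 9.05
[ 2.39749200e+01  1.48441694e+01  1.29783794e+01  8.81715473e+01
 -3.87561828e-02  1.66879057e+01]
```

View pics/s4.png

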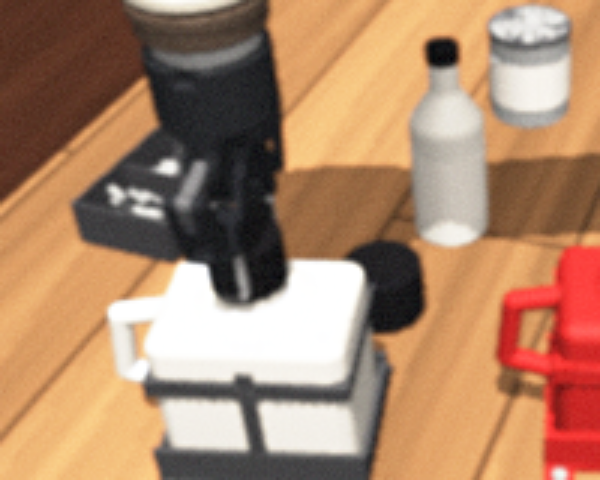

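Turned 83° with the grip still closed over the cap. Easing the side load, then lifting.

Call:
move_arm:
  offset:
    - [0.15,-0.05,0]
    - [0,0,-0.3]
    - [0,0,-0.5]
    - [0,0,-0.5]
    - [0,0,-0.7]
  twist:
    - [0,0,0]
    - [0,0,0]
    - [0,0,0]
    - [0,0,0]
    - [0,0,0]
  grip: [0,0,0,0,0]

```text
time: 9.55
ee_pos: [0.5724, 0.2547, 0.196]
tcp_rot: [180.0, -0.0, -172.7]
wrist_force: [-0.2, -0.6, -0.8]
opening: 0.0511
grasp_force: 62.5
```

Call:
move_arm:
  offset:
    - [0,0,-2]
    - [0,0,-2.5]
    - [0,0,-2.5]
    - [0,0,-1.5]
    - [0,0,-1]
  twist:
    - [0,0,0]
    - [0,0,0]
    - [0,0,0]
    - [0,0,0]
    - [0,0,0]
  grip: [0,0,0,0,0]

```text
time: 10.05
ee_pos: [0.5727, 0.2548, 0.2925]
tcp_rot: [180.0, 0.1, -172.7]
wrist_force: [0.3, 0.3, -0.6]
opening: 0.0511
grasp_force: 62.5
```

Call:
move_arm:
  offset:
    - [0,0,0]
    - [0,0,0]
    - [0,0,0]
    - [0,0,0]
    - [0,0,0]
  twist:
    - [0,0,0]
    - [0,0,0]
    - [0,0,0]
    - [0,0,0]
    - [0,0,0]
  grip: [0,0,0,0,0]

```text
time: 10.55
ee_pos: [0.5724, 0.2546, 0.2904]
tcp_rot: [-180.0, -0.0, -172.7]
wrist_force: [0.5, -0.4, 0.2]
opening: 0.0517
grasp_force: 62.5
```

```bash
python3 s.py s5.png
```

```text
[0.57241206 0.2545828  0.29056616] [-1.79991039e+02 -3.63017223e-02 -1.72711389e+02] [0.90413166 0.5812951  0.76559127] [0.0453465  0.03046121 0.02039218] 0.050983796016574996 62.54381126607768 10.6
[0.57241206 0.2545828  0.29056616] [-1.79991039e+02 -3.63017223e-02 -1.72711389e+02] [0.90413166 0.5812951  0.76559127] [0.0453465  0.03046121 0.02039218] 0.050983796016574996 62.54381126607768 10.6
[0.57241206 0.2545828  0.29056616] [-1.79991039e+02 -3.63017223e-02 -1.72711389e+02] [0.90413166 0.5812951  0.76559127] [0.0453465  0.03046121 0.02039218] 0.050983796016574996 62.54381126607768 10.6
[2.39765459e+01 1.73099380e+01 2.85797527e+01 1.01307161e+02
 1.84061445e-03 1.66879319e+01]
```

View pics/s5.png

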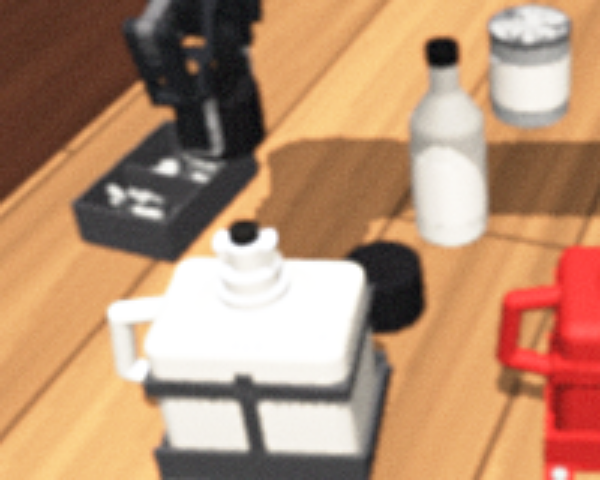

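The mouth is open at the crop's (243,240), and the cap is held in the gripper at (220,120) above it. The bystanders haven't moved.

```bash
python3 -c "
from workcell import bot
print(bot.job_done())"
```

```text
the job is handed in; nothing more can be done
None
```

The cap is off the white jug: I pressed it, turned it 83° anticlockwise and lifted it. It is held upright about 10 cm above the open mouth, the oil bottle and can look unmoved, and the job is handed in, though no verdict was returned.

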